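# Tuck the drip strip under the drain board's apron and hold it down

### The job

Fit the long white plastic drip strip to the grey drain board: slide its front edge (the long edge farther from its grip bar) under the board's lapped apron, square and centred and about 25 mm in, without lifting the apron. Then press the strip down flat on the board against the sprung seal bar and finish still holding it pressed down, hand on the strip; leave the short strip and everything else where it stands.

Things in the scene. Friction and masses are not known exactly. Their poses are not given: they have to be found in the camera images.
- strip: Long loose white plastic drip strip, 95 to 170 g: flat plate 95 (x) by 160 mm (y), 4 mm thick, with an upright grip bar on top, 12 mm thick (x), 60 mm long (y), its top 40 mm above the plate's underside. Origin: underside, below the bar's middle. Plate runs from 25 mm behind the origin to its front edge 70 mm ahead (+x). Starts flat on the bench, left or right of the drain board.
- strip_edge (a point): Middle of the long strip's front edge (the long edge farther from the grip bar), on the underside: 70 mm along the strip's +x from its origin.
- deck (a point): Point on the flat top of the fixed grey plastic drain board, 15 mm above the bench. x points from the open near side to the apron, y along the apron's lip, z up. The deck spans x -100 to +110 mm, y -105 to +105 mm. Apron lip at x +10 mm; a solid stop under the apron at x +50 mm, so an edge goes at most 40 mm in; seal bar across the deck at x -30 mm; hinge housing at the back, 30 mm tall.
- lip (a point): Middle of the free edge (lip) of the apron, on its underside. The apron is an aluminium plate 180 mm wide (y), 70 mm deep, 3 mm thick, level over the deck with its underside 16 mm above it, hinged at deck x +80 mm. Lip at rest: deck x +10, y 0, z +16 mm.
- apron (a joint): Hinge of the apron in rad: 0 level at rest, grows as its lip is lifted; it swings up freely (about 0.7 N at the lip) and falls back by its weight. The lip is 70 mm from the hinge.
- seal (a joint): Travel of the black rubber seal bar (10 mm wide in x, 150 mm long in y, at deck x -30 mm) in m: 0 free, its top 4 mm proud of the deck; 0.004 pressed flush. Sprung: about 5 N starts it down, 8 N holds it flush. Let go, it lifts the strip again.
- short_strip: Spare strip, not to be used: same shape as the long one but its plate is only 100 mm long in y; about 80 g, lying on the bench on the other side of the drain board. Origin and axes as for the long strip. Leave alone.
- vial_a: Capped glass sample vial, 28 mm diameter, 59 mm tall, standing on the bench; origin at its foot. Leave alone.
- vial_b: Another such vial, standing on the bench; origin at its foot. Leave alone.
- rack: Blue wire vial rack with vials, 104 x 204 mm, 90 mm tall, on the bench; origin under its centre. Leave alone.
- beaker: Glass beaker, 76 mm diameter, 90 mm tall, on the bench; origin at its foot. Leave alone.

How it is judged:
By the outcome, as a careful person would: the job done as asked, in the order asked, and still so for the second after the job is handed in, while the arm keeps its last pose, push and grip.
It also fails if it takes over 42 s, if anything falls off the work surface, if the arm or the gripper's body presses on something with over 40 N, if the wrist force passes 120 N, or if a joint passes its speed limit or range.

### The arm

A 6-joint arm with a two-finger parallel gripper is mounted at the origin on the work surface. World frame = base frame: x ahead of the robot, y to its left, z up, the work surface at z = 0. Lengths are in mm, angles in rad, forces in N, time in s.
With the tool pointing down it reaches from about 350 to 975 mm from the base axis. Payload 7.1 kg.
Tool frame: the origin (TCP) lies between the finger pads; the fingertips stand 17 mm ahead of it and the grasp point (between the pads) lies 2 mm behind it; z points along the fingers, y is the line along which they close (so a half turn about z gives the same grasp; the last joint's range is limited). The gripper opens to 88 mm and grips with 3 to 60 N. Pads are 20 mm wide; open, the fingers measure 115 mm over their backs; the gripper's body (75 mm by 178 mm) begins 61 mm behind the grasp point.
Start: joints at [1.147, 0.423, 1.63, -0, 1.089, -0.019], TCP at [246.114, 574.485, 239.675] pointing down, gripper open.
Joint ranges: [-3, 3], [-0.9, 2.11], [0.09, 2.58], [-1.31, 4.45], [0.11, 2.69], [-2.54, 2.54]. Speed limits (rad/s): [2.39, 2.39, 3.01, 3.14, 3.14, 3.14].

### API

Orientations are given as a rotation vector (axis times angle).
In Python, from workcell import ctrl, optics, order gives the robot as it stands (ctrl), with the cameras (optics) and the job (order).
- The arm moves only by the shell command python3 jog.py 'ROWS' [OPENING]. ROWS is a JSON list of rows, 1 to 5 of them, each of 6 numbers: dx, dy, dz in mm, then a rotation vector rx, ry, rz in rad; each row shifts and turns the commanded pose from where the row before left it, along the tool's axes as they then stand; what a row does not reach is not made up. A row lasts 1/12 s, in which the tool goes at most 41.7 mm and 0.125 rad, less where a joint would pass 70% of its speed; a pose out of reach is approached as far as the arm can. OPENING is the finger opening in mm, set as the command begins (- or left out keeps the last). The fingers move at their own pace and stop on an object; the grip force is fixed at half the most. Time passes only in rows, so rows that do not move let the fingers close. It prints the time, the measured TCP pose, the force, the opening and the grip force at its end.
- ctrl.get_obs(): the state, without advancing time (a new reading comes with each control period).
- optics.get_image(name): name is "scene" or "top" or "wrist"; returns a dict with "img" (400x640x3 uint8, red, green, blue), "fx", "fy", "cx", "cy" (pixels), "R" (3x3) and "t" (3): a world point X has camera coordinates R X + t. Camera axes: x right, y down, z forward; pixel columns grow to the right and rows downward; lengths in mm; the calibration is good to about 2 mm. A picture is of the moment at which its call begins. There is no depth.
- order.close_job(): hands the job in; it is judged then, once.
The state is a dict: "t": time; "qpos": joint angles; "qvel": joint speeds; "joint_torque": joint torques, N m; "ee_pos": TCP position; "orientation": TCP orientation; "ft_force": force on the tool from outside, world axes, zero at the start; "moment": the same for the moment, N m; "width": finger opening in mm; "grasp_force": force on a finger pad.
Only numpy, scipy, OpenCV 4.12 (cv2) and the standard library are available. Lean on these libraries where they do the work, as an engineer would, in place of code of your own. Each camera call takes 0.05 s, during which the arm holds its last target. There are 200 camera calls.

## Working session

There is one attempt and no reset: what is moved stays moved. The work goes in short steps, Python scripts to look and compute and a shell command to move; the robot and the scene stay as the last step left them, time stands still between calls to the robot, and variables do not carry over. Pictures are saved under pics/ and viewed, at most 10 in all, crops included, and the job is handed in when it is done.

```bash
ls; mkdir -p pics; cat > h.py <<'E'
from workcell import ctrl, optics, order
import cv2, numpy as np, pickle
def snap(name, fn):
    d=optics.get_image(name); cv2.imwrite('pics/'+fn+'.png', d['img'][:,:,::-1]); pickle.dump(d,open('pics/'+fn+'.pkl','wb')); return d
def load(fn): return pickle.load(open('pics/'+fn+'.pkl','rb'))
def px(d,z,u,v):
    R=np.array(d['R']);t=np.array(d['t']); r=R.T@np.array([(u-d['cx'])/d['fx'],(v-d['cy'])/d['fy'],1]); c=-R.T@t
    return c+r*(z-c[2])/r[2]
def proj(d,X):
    p=np.array(d['R'])@np.array(X,float)+np.array(d['t']); return np.array([d['fx']*p[0]/p[2]+d['cx'],d['fy']*p[1]/p[2]+d['cy']])
def tri(obs):
    A=[];b=[]
    for d,u,v in obs:
        R=np.array(d['R']);t=np.array(d['t'])
        for k,w in ((0,(u-d['cx'])/d['fx']),(1,(v-d['cy'])/d['fy'])):
            A.append(R[k]-w*R[2]); b.append(w*t[2]-t[k])
    return np.linalg.lstsq(np.array(A),np.array(b),rcond=None)[0]
E
python3 - <<'E'
from h import *
for n in ('top','scene'):
    d=snap(n,n+'0'); print(n,d['fx'],d['cx'],d['cy'],-np.array(d['R']).T@d['t'])
o=ctrl.get_obs(); print(o['t'],o['ee_pos'],o['orientation'],o['width'])
E
```

```text
jog.py
pics
workcell.py
top 459.8498089510591 324.19415442336816 198.12193126166483 [ 471.47073309   11.06398229 1133.9104344 ]
scene 461.9858997948465 313.1597506417074 200.09872209687416 [1044.92744411 -463.25284282  805.10854542]
0.1 [245.92851421 574.04914369 238.9875526 ] [-6.31375152e-01 -3.07720490e+00  2.14252694e-03] 87.53907487498348
```

View pics/top0.png

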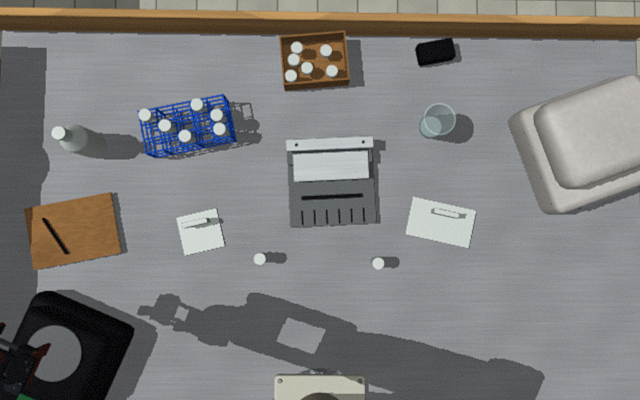

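View pics/scene0.png

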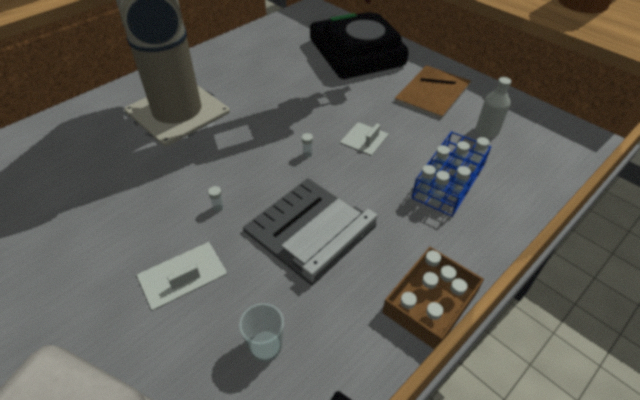

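The top view shows the long strip right of the board at about (440,222), with its bar at (446,212) near the upper edge, so its front edge faces the robot. The board is at (333,183), with the apron lip at about row 181 and the seal at row 197. The short strip is at (201,232), and the vials are at (260,259) and (378,263). The scene view confirms that layout.

```bash
python3 - <<'E'
from h import *
d=load('top0'); g=cv2.cvtColor(d['img'],cv2.COLOR_RGB2GRAY).astype(np.uint8)
r=(slice(185,260),slice(395,490)); m=np.zeros_like(g); m[r]=(g[r]>185)*255
c=max(cv2.findContours(m,0,1)[0],key=cv2.contourArea); b=cv2.boxPoints(cv2.minAreaRect(c)); print(b)
for p in b: print(px(d,4,*p).round(1))
for n,(u,v),z in (('board near L',(289,227),15),('near R',(379,223),15),('lipL',(292,181),34),('lipR',(368,178),34),('sealL',(302,198),19),('sealR',(362,195.5),19),('hL',(287,139),45),('hR',(373,137),45),('bar',(446,211.5),40),('barL',(431,209),40),('barR',(461,214.5),40),('va',(378,263),59),('vb',(260,259),59),('beaker',(438,120),45)): print(n,px(d,z,u,v).round(1))
o=cv2.resize(d['img'][120:270,270:490],None,fx=3.5,fy=3.5,interpolation=2); cv2.imwrite('pics/crop.png',o[:,:,::-1])
E
```

```text
[[404.77646 233.50589]
 [412.9647  196.65884]
 [475.7529  210.61179]
 [467.56467 247.45883]]
[ 447.  -206.7    4. ]
[ 537.9 -227.2    4. ]
[ 504.5 -382.8    4. ]
[ 413.7 -361.5    4. ]
board near L [461.2  77.1  15. ]
near R [ 472.3 -141.7   15. ]
lipL [571.5  70.   34. ]
lipR [ 580.2 -112.5   34. ]
sealL [531.7  46.1  19. ]
sealR [538.9 -99.7  19. ]
hL [670.9  82.4  45. ]
hR [ 677.8 -123.1   45. ]
bar [ 500.8 -298.7   40. ]
barL [ 506.6 -262.8   40. ]
barR [ 493.9 -334.7   40. ]
va [ 379.3 -133.3   59. ]
vb [387.1 140.9  59. ]
beaker [ 720.5 -279.7   45. ]
```

View pics/crop.png

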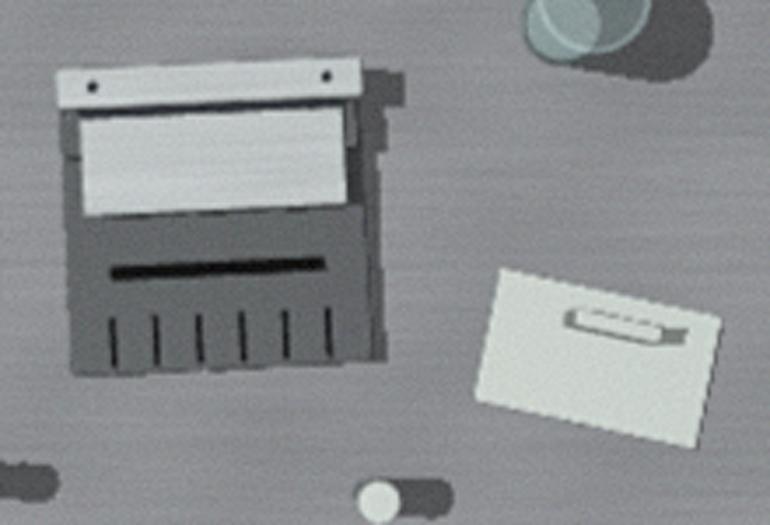

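```bash
R='x'; python3 jog.py '[[-29,-28.5,0,0,0,0],[-29,-28.5,0,0,0,0],[-29,-28.5,0,0,0,0],[-29,-28.5,0,0,0,0],[-29,-28.5,0,0,0,0]]' - | tail -3
python3 jog.py '[[-29,-28.5,0,0,0,0],[-29,-28.5,0,0,0,0],[-29,-28.5,0,0,0,0],[-29,-28.5,0,0,0,0],[-29,-28.5,0,0,0,0]]' | tail -3
python3 jog.py '[[-29,-28.5,0,0,0,0],[-29,-28.5,0,0,0,0],[-29,-28.5,0,0,0,0],[-29,-28.5,0,0,0,-0.09],[-29,-28.5,0,0,0,-0.09]]' | tail -3
python3 - <<'E'
from h import *
d=snap('wrist','w1'); R=np.array(d['R']); c=-R.T@d['t']; print(d['fx'],c,R[2])
o=ctrl.get_obs(); print(o['t'],o['ee_pos'],o['orientation'],o['qpos'])
E
```

```text
ft_force: [0.1, 1.1, 0.6]
width: 87.6
grasp_force: 0.0
ft_force: [0.8, -0.1, 0.0]
width: 87.6
grasp_force: 0.0
ft_force: [0.9, 0.8, 0.2]
width: 87.7
grasp_force: 0.0
331.0197974106291 [403.09932143  26.44857895 384.43455427] [ 0.28576925 -0.06532313 -0.95606947]
1.4 [484.55695859   4.70347783 240.08140575] [ 0.3347934   3.12021407 -0.00362152] [-0.01326945  0.21433038  1.93462296 -0.00313752  0.98940598 -1.3685684 ]
```

View pics/w1.png

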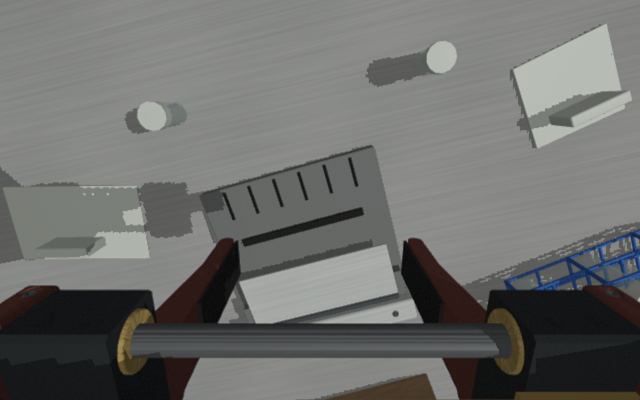

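The wrist view shows the board at (200-400,150-325) and the seal from (244,242) to (363,211). The lip corners are at about (239,288) and (385,246), and the long strip is at the left in shade.

```bash
cat >> h.py <<'E'
def sub(d,pts,w=4):
    g=cv2.cvtColor(d['img'],cv2.COLOR_RGB2GRAY)
    return cv2.cornerSubPix(g,np.array(pts,np.float32).reshape(-1,1,2),(w,w),(-1,-1),(3,50,.01)).reshape(-1,2)
E
python3 - <<'E'
from h import *
w=load('w1');t=load('top0');s=load('scene0')
n=['nearR','nearL','lipL','sealR','sealL']
W=sub(w,[(201,193),(374,146),(386,246),(244,243),(363,211)]); T=sub(t,[(379,223),(289.5,227),(293,181.5),(362,196),(302,198)],3)
for i,k in enumerate(n): print(k,W[i],T[i],tri([(w,*W[i]),(t,*T[i])]).round(1), [px(w,z,*W[i]).round(1)[:2] for z in (15,19,31)], [px(t,z,*T[i]).round(1)[:2] for z in (15,19,31)])
E
```

```text
nearR [201. 193.] [380.19092 222.81667] [ 476.  -147.   -17.1] [array([ 473. , -131.4]), array([ 472.2, -129.7]), array([ 470. , -124.6])] [array([ 472.8, -144.6]), array([ 472.8, -144. ]), array([ 472.8, -142.3])]
nearL [372.38742 145.01239] [290.67667 227.25348] [460.9  72.1  19.6] [array([461.9,  71.9]), array([461.3,  71.4]), array([459.4,  70. ])] [array([460.6,  73.1]), array([460.6,  72.8]), array([460.8,  72.2])]
lipL [385.5139  243.69426] [293.7495  180.87671] [571.6  64.9  37.9] [array([582.8,  66.8]), array([580.9,  66.3]), array([575.,  65.])] [array([573.6,  66.8]), array([573.2,  66.6]), array([572.1,  66. ])]
sealR [244. 243.] [362.934   195.25499] [ 540.6 -100.    21.8] [array([ 544.4, -100.7]), array([542.9, -99.3]), array([538.3, -95.2])] [array([ 539.7, -102.3]), array([ 539.5, -101.9]), array([ 538.7, -100.7])]
sealL [363.43417 214.28581] [300.35422 197.66031] [531.6  47.9  36.8] [array([539.8,  47.5]), array([538.3,  47.2]), array([533.8,  46.6])] [array([532.7,  50.3]), array([532.5,  50.1]), array([531.8,  49.7])]
```

```bash
python3 - <<'E'
from h import *
o=ctrl.get_obs(); from scipy.spatial.transform import Rotation as Ro
R=Ro.from_rotvec(o['orientation']).as_matrix(); print(R.round(3)); a=np.arctan2(R[1,1],R[0,1]); print('ang',a)
print(R.T@(np.array([497,-299.5,190])-o['ee_pos']), 1.35-a)
E
```

```text
[[-0.977  0.212  0.003]
 [ 0.212  0.977 -0.003]
 [-0.004 -0.002 -1.   ]]
ang 1.3570142417113495
[ -76.51123284 -294.54160111   50.93141344] -0.007014241711349456
```

```bash
python3 jog.py '[[-9.5,-36.8,6.4,0,0,0],[-9.5,-36.8,6.4,0,0,0],[-9.5,-36.8,6.4,0,0,0],[-9.5,-36.8,6.4,0,0,0],[-9.5,-36.8,6.4,0,0,0]]' | tail -1
python3 jog.py '[[-9.5,-36.8,6.4,0,0,0],[-9.5,-36.8,6.4,0,0,0],[-9.5,-36.8,6.4,0,0,0],[0,0,0,0,0,0]]' | tail -1
python3 - <<'E'
from h import *
d=snap('wrist','w2')
o=ctrl.get_obs(); print(o['t'],o['ee_pos'],o['orientation'],o['qpos'])
E
```

```text
grasp_force: 0.0
grasp_force: 0.0
2.2 [ 488.8445581  -294.92251695  187.45532956] [-3.58800499e-01 -3.12020484e+00 -2.20074140e-04] [-5.63572339e-01  4.11154073e-01  1.79014418e+00 -2.87416520e-04
  9.41099229e-01 -1.90521985e+00]
```

View pics/w2.png

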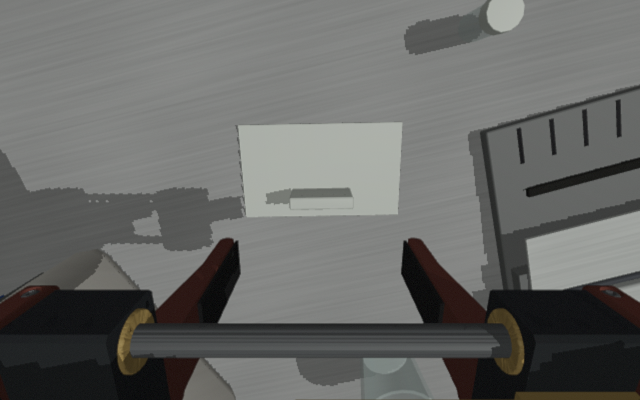

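The wrist view shows the strip with corners (238,124), (402,122), (398,215) and (246,217). The bar's top face is at about (290-354,197-209).

```bash
python3 - <<'E'
from h import *
from scipy.spatial.transform import Rotation as Ro
w=load('w2');t=load('top0')
W=sub(w,[(238,124.5),(402,122),(398,215),(246,217)]); 
# name: front at robot side; right in wrist = +y
T=sub(t,[(467.5,247.5),(405,233.5),(413,197),(476,210)],3)
print(W,T)
P=[]
for a,b in zip(W,T): X=tri([(w,*a),(t,*b)]); P.append(px(w,4,*a)); print(X.round(1), P[-1].round(1), px(t,4,*b).round(1))
P=np.array(P); fr=(P[0]+P[1])/2; ba=(P[2]+P[3])/2; f=fr-ba; print('len',np.linalg.norm(f),np.linalg.norm(P[0]-P[1]),'yaw',np.arctan2(f[1],f[0]),'yaw from y', [np.arctan2(v[1],v[0])-np.pi/2 for v in (P[0]-P[1],P[3]-P[2])])
f/=np.linalg.norm(f); print('origin',ba+25*f)
print('bar',tri([(w,322,203.5),(t,446,211.5)]),px(w,40,322,203.5))
for p in ((290,197),(353,197),(354,209),(291,210)): print(px(w,40,*p).round(1))
o=ctrl.get_obs(); R=Ro.from_rotvec(o['orientation']).as_matrix(); print('tool ang',np.arctan2(R[1,1],R[0,1]))
E
```

```text
[[236.9075  125.56725]
 [402.00827 121.94878]
 [397.5341  213.82626]
 [244.7463  215.61609]] [[467.59488 247.52841]
 [405.39362 233.70924]
 [412.5133  195.99294]
 [475.7714  211.38586]]
[ 415.  -364.2    0.6] [ 416.5 -364.9    4. ] [ 413.6 -361.6    4. ]
[ 447.9 -208.5    4.8] [ 449.3 -208.7    4. ] [ 446.5 -208.2    4. ]
[ 540.4 -227.     3.4] [ 541.1 -227.8    4. ] [ 539.5 -226.1    4. ]
[ 502.3 -378.7   18.9] [ 506.9 -384.5    4. ] [ 502.6 -382.8    4. ]
len 93.17414131226747 159.69369385208486 yaw 2.932007420043912 yaw from y [np.float64(-3.3484066963440795), np.float64(-3.356627278104403)]
origin [ 499.53754485 -300.98315458    4.        ]
bar [ 501.22770233 -299.58656304   38.53516138] [ 501.16685588 -299.94558394   40.        ]
[ 488.4 -327.2   40. ]
[ 501.5 -270.8   40. ]
[ 513.1 -272.2   40. ]
[ 500.8 -329.5   40. ]
tool ang 1.3418168408516813
```

```bash
python3 jog.py '[[-4,-0.7,30,0,0,-0.006],[-4,-0.7,30,0,0,-0.006],[-4.5,-0.8,30,0,0,-0.006],[0,0,30,0,0,0],[0,0,25,0,0,0]]' | tail -9
python3 jog.py '[[0,0,0,0,0,0],[0,0,0,0,0,0]]'
python3 - <<'E'
from h import *
from scipy.spatial.transform import Rotation as Ro
o=ctrl.get_obs(); R=Ro.from_rotvec(o['orientation']).as_matrix(); print(R.round(4),'tool ang',np.arctan2(R[1,1],R[0,1]), o['ee_pos'])
print(R.T@(np.array([500.5,-300,24])-o['ee_pos']))
E
```

```text
t: 2.62
ee_pos: [500.7, -295.4, 41.7]
orientation: [-0.323, -3.124, -0.001]
ft_force: [0.7, -0.3, -1.3]
width: 87.8
grasp_force: 0.0
t: 2.78
ee_pos: [500.3, -295.5, 42.7]
orientation: [-0.323, -3.122, -0.003]
ft_force: [0.3, -1.0, 0.7]
width: 87.2
grasp_force: 0.0
[[-0.9789  0.2045 -0.003 ]
 [ 0.2045  0.9789  0.002 ]
 [ 0.0033  0.0013 -1.    ]] tool ang 1.3648162378187683 [ 500.28775904 -295.45896697   42.6535718 ]
[-1.19826066 -4.42644851 18.64383258]
```

```bash
python3 jog.py '[[-0.5,-2.2,9,0,0,0],[-0.5,-2.2,9.5,0,0,0],[0,0,0,0,0,0]]' | tail -6
python3 jog.py '[[0,0,0,0,0,0],[0,0,0,0,0,0],[0,0,0,0,0,0],[0,0,0,0,0,0],[0,0,0,0,0,0]]' 40
python3 jog.py '[[0,0,0,0,0,0],[0,0,0,0,0,0],[0,0,0,0,0,0]]'
```

```text
t: 3.03
ee_pos: [501.3, -301.8, 24.8]
orientation: [0.324, 3.124, -0.0]
ft_force: [0.3, -0.0, 1.3]
width: 87.6
grasp_force: 0.0
t: 3.45
ee_pos: [501.4, -301.6, 25.4]
orientation: [0.324, 3.124, -0.0]
ft_force: [-0.5, -0.6, 3.0]
width: 60.0
grasp_force: 30.0
t: 3.7
ee_pos: [501.4, -301.6, 25.4]
orientation: [0.324, 3.124, -0.0]
ft_force: [-1.0, 0.5, 5.5]
width: 59.5
grasp_force: 30.0
```

```bash
python3 jog.py '[[0,0,-6,0,0,0],[0,0,-12,0,0,0],[0,0,-20,0,0,0],[0,0,-22,0,0,0],[0,0,0,0,0,0]]' 
python3 - <<'E'
from h import *
d=snap('wrist','w3'); s=snap('scene','s3')
cv2.imwrite('pics/c3.png',np.hstack([cv2.resize(d['img'][90:330,150:490],(440,311)),cv2.resize(s['img'][200:330,100:250],(358,311),interpolation=2)])[:,:,::-1])
E
```

```text
t: 4.12
ee_pos: [503.3, -302.9, 89.2]
orientation: [0.324, 3.119, -0.004]
ft_force: [0.8, -0.7, -1.6]
width: 59.4
grasp_force: 30.0
```

View pics/c3.png

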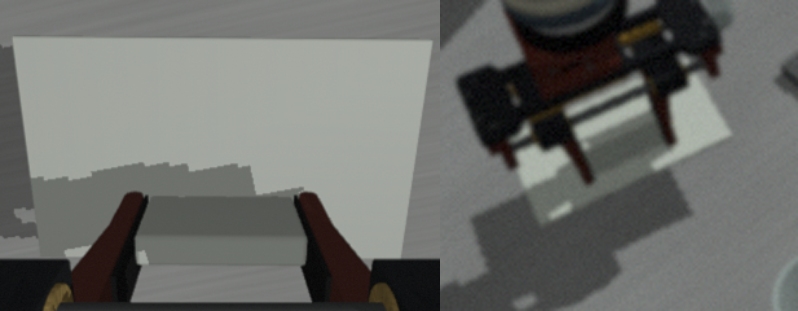

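The strip is held clear of the bench. The wrist crop shows the front corners at about (160,119) and (485,121) in full-image pixels, and it looks close to level.

```bash
cat >> h.py <<'E'
from scipy.spatial.transform import Rotation as Ro
from scipy.optimize import least_squares
def fit(d,o,C,fixp=None,zu=25.):
    """strip in tool frame from front top corners C (left,right)"""
    Rt=Ro.from_rotvec(o['orientation']).as_matrix(); p=np.array(o['ee_pos'])
    def pts(q):
        # strip frame in tool: x=+x, y=-y, z=-z ; rotate by pitch about tool y at bar (0,0,0), yaw about z
        L=np.array([[70,-80,zu-4],[70,80,zu-4]],float)
        return Ro.from_euler('ZY',[q[2],q[3]]).apply(L)+[q[0],q[1],0]
    def res(q): return np.concatenate([proj(d,Rt@x+p)-c for x,c in zip(pts(q),C)])
    s=least_squares(res,[0,0,0,0]); return s.x,s.fun
E
python3 - <<'E'
from h import *
d=load('w3'); o=ctrl.get_obs()
Rt=Ro.from_rotvec(o['orientation']).as_matrix();p=np.array(o['ee_pos'])
C=sub(d,[(160.5,119),(485,121)]); print(C)
print([proj(d,Rt@np.array(x)+p).round(1) for x in ([70,-80,21],[70,80,21],[-25,-80,21],[-25,80,21],[0,-30,-15],[0,30,-15])])
x,f=fit(d,o,C); print(x,f); print(p, 'cam',-np.array(d['R']).T@d['t'], Rt.T@(-np.array(d['R']).T@d['t']-p))
w=load('w2'); C2=sub(w,[(238,124.5),(402,122)])
E
```

```text
[[159.33672  117.905815]
 [483.85242  121.1123  ]]
[array([161.3, 116.1]), array([485.6, 116.3]), array([184.7, 285.3]), array([461.1, 285.8]), array([257. , 279.7]), array([389.6, 279.9])]
[-1.74939908 -1.43759675  0.00900259  0.0093254 ] [ 2.38742359e-12  9.23705556e-13 -1.02318154e-12 -1.10844667e-12]
[ 501.74415703 -301.91874116   86.22661833] cam [ 424.67927555 -286.67748657  233.58156407] [  78.22470805   -1.02912715 -147.52832875]
```

```bash
python3 jog.py '[[2,10,-12,0,0,0],[5,20,-12,0,0,0],[9,32,-10,0,0,0],[9,32,-10,0,0,0],[9,32,0,0,0,0]]' | tail -1
python3 jog.py '[[9,32,0,0,0,0],[9,32,0,0,0,0],[9,32,0,0,0,0],[8,28,0,0,0,0.05],[5,12.4,0,0,0,0.08]]' | tail -6
for i in 1; do :; done
python3 jog.py '[[0,0,0,0,0,0.12],[0,0,0,0,0,0.12],[0,0,0,0,0,0.12],[0,0,0,0,0,0.12],[0,0,0,0,0,0.12]]' | tail -1
python3 jog.py '[[0,0,0,0,0,0.12],[0,0,0,0,0,0.12],[0,0,0,0,0,0.12],[0,0,0,0,0,0.12],[0,0,0,0,0,0.12]]' | tail -1
python3 jog.py '[[0,0,0,0,0,0.12],[0,0,0,0,0,0.12],[0,0,0,0,0,0.12],[0,0,0,0,0,0.12],[0,0,0,0,0,0.12]]' | tail -1
python3 jog.py '[[0,0,0,0,0,0.12],[0,0,0,0,0,0.12],[0,0,0,0,0,0.12],[0,0,0,0,0,0.12],[0,0,0,0,0,0.12]]' | tail -1
python3 jog.py '[[0,0,0,0,0,0.12],[0,0,0,0,0,0.12],[0,0,0,0,0,0.08],[0,0,0,0,0,0],[0,0,0,0,0,0]]'
python3 - <<'E'
from h import *
d=snap('wrist','w4'); snap('scene','s4'); snap('top','t4')
o=ctrl.get_obs(); R=Ro.from_rotvec(o['orientation']).as_matrix(); print(R.round(4),'toolx ang',np.arctan2(R[1,0],R[0,0]), o['ee_pos'],o['qpos'])
E
```

```text
grasp_force: 30.0
t: 5.05
ee_pos: [481.6, -26.1, 128.7]
orientation: [-0.526, -3.095, -0.0]
ft_force: [0.4, 0.1, -1.3]
width: 59.9
grasp_force: 30.0
grasp_force: 30.0
grasp_force: 30.0
grasp_force: 30.0
grasp_force: 30.0
t: 7.13
ee_pos: [482.6, -29.0, 128.8]
orientation: [-3.138, -0.138, 0.002]
ft_force: [0.4, 0.1, -0.9]
width: 60.2
grasp_force: 30.0
[[ 9.962e-01  8.670e-02 -6.000e-04]
 [ 8.670e-02 -9.962e-01  1.000e-04]
 [-6.000e-04 -1.000e-04 -1.000e+00]] toolx ang 0.08682269789542944 [482.99052904 -29.22691083 128.87807376] [-8.50420635e-02  3.92535493e-01  2.01206358e+00  1.89623081e-05
  7.37582624e-01  1.39891756e+00]
```

View pics/w4.png

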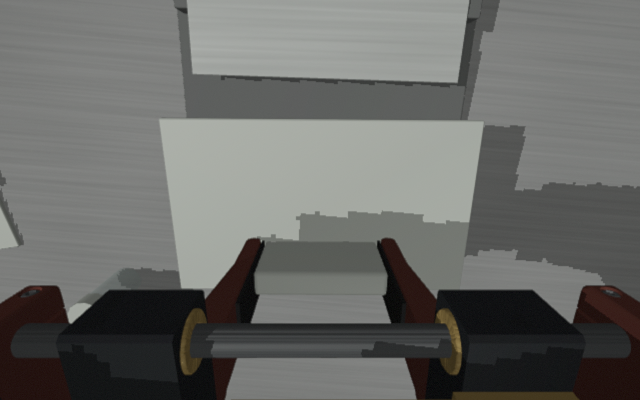

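The wrist view shows the strip's front edge from (160,119) to (483,121), and the apron lip from (190,73) to (459,83) above it. The strip needs a small turn.

```bash
python3 - <<'E'
from h import *
d=load('w4'); o=ctrl.get_obs(); p=np.array(o['ee_pos']); R=Ro.from_rotvec(o['orientation']).as_matrix()
C=sub(d,[(160,119),(483,121)]); x,f=fit(d,o,C); print('fit',x)
L=sub(d,[(191,74),(459,83)],3); print(C,L)
A=[px(d,34,*q) for q in L]; v=A[0]-A[1]; print('lip',A,np.linalg.norm(v),'yaw',-np.arctan2(v[0],v[1]),'mid',(A[0]+A[1])/2)
zf=p[2]-21
B=[px(d,zf,*q) for q in C]; v=B[0]-B[1]; print('strip front',B,np.linalg.norm(v),'yaw',-np.arctan2(v[0],v[1]),'mid',(B[0]+B[1])/2)
# deck edges visible: near corner and sides
t=load('top0'); T=sub(t,[(293,181.5),(368.5,178.5)],3); A2=[px(t,34,*q) for q in T]; v=A2[0]-A2[1]; print('top lip',A2,np.linalg.norm(v),-np.arctan2(v[0],v[1]),(A2[0]+A2[1])/2)
print('tri',[tri([(d,*a),(t,*b)]).round(1) for a,b in zip(L,T)])
E
```

```text
fit [ 2.43068083  0.43586709  0.01614248 -0.02486838]
[[158.74236 118.34236]
 [483.74774 124.12666]] [[192.18665  73.43952]
 [456.7952   82.57361]]
lip [array([573.89931113,  64.74373052,  34.        ]), array([ 583.90692478, -114.68769718,   34.        ])] 179.71029347259656 yaw 0.055716303780920615 mid [578.90311796 -24.97198333  34.        ]
strip front [array([549.23852828,  54.43146755, 107.87807376]), array([ 560.41905351, -103.47531521,  107.87807376])] 158.30210417319938 yaw 0.07068662470159164 mid [554.82879089 -24.52192383 107.87807376]
top lip [array([571.81846351,  65.81544172,  34.        ]), array([ 582.06780346, -113.5433705 ,   34.        ])] 179.65141938567564 0.05708225491038628 [576.94313348 -23.86396439  34.        ]
tri [array([573.2,  66.2,  29.9]), array([ 582.7, -113.2,   37.9])]
```

```bash
cat >> h.py <<'E'
def edge(d,c0,c1,r0,r1,sgn):
    """row of strongest signed vertical gradient, fitted by a line over columns"""
    g=cv2.GaussianBlur(cv2.cvtColor(d['img'],cv2.COLOR_RGB2GRAY).astype(np.float32),(3,3),0)
    s=sgn*(g[r0+1:r1,c0:c1]-g[r0:r1-1,c0:c1]); k=s.argmax(0); w=np.clip(s,0,None)
    r=np.array([np.average(np.arange(max(i-2,0),min(i+3,len(w))),weights=w[max(i-2,0):i+3,j]+1e-6) for j,i in enumerate(k)])+r0+.5
    l=cv2.fitLine(np.c_[np.arange(c0,c1),r].astype(np.float32),cv2.DIST_HUBER,0,.01,.01).ravel(); m=l[1]/l[0]
    return lambda u: l[3]+m*(u-l[2])
E
python3 - <<'E'
from h import *
d=load('w4'); p=ctrl.get_obs()['ee_pos']
e=edge(d,195,455,105,135,1); l=edge(d,200,450,60,95,-1)
print('front rows',e(160),e(483),'lip rows',l(191),l(459))
for n,f,z,u in (('strip',e,p[2]-21,(159.5,483)),('lip',l,34,(191,459))):
    B=[px(d,z,q,f(q)) for q in u]; v=B[0]-B[1]; print(n,B,np.linalg.norm(v),'yaw',-np.arctan2(v[0],v[1]),'mid',(B[0]+B[1])/2)
E
```

```text
front rows 118.0983 120.45653 lip rows 73.537994 82.49705
strip [array([549.38868177,  54.05860054, 107.87807376]), array([ 562.10168517, -102.70500111,  107.87807376])] 157.278247880023 yaw 0.08091956930487945 mid [555.74518347 -24.32320028 107.87807376]
lip [array([573.766152  ,  65.54426682,  34.        ]), array([ 584.08753929, -116.17436835,   34.        ])] 182.0115199763408 yaw 0.056737766400282524 mid [578.92684564 -25.31505076  34.        ]
```

```bash
python3 jog.py '[[0,0,12,0,0,0.012],[0,0,24,0,0,0.012],[0,0,24,0,0,0],[0,0,14,0,0,0],[0,0,6.5,0,0,0]]' | tail -1
python3 jog.py '[[0,0,0,0,0,0],[0,0,0,0,0,0]]'
python3 - <<'E'
from h import *
d=snap('wrist','w5'); s=snap('scene','s5')
o=ctrl.get_obs(); R=Ro.from_rotvec(o['orientation']).as_matrix(); print('toolx ang',np.arctan2(R[1,0],R[0,0]), R[2].round(4),o['ee_pos'],o['ft_force'])
cv2.imwrite('pics/c5.png',np.hstack([cv2.resize(d['img'][0:200,120:520],(400,200)),cv2.resize(s['img'][170:290,220:400],(400,267),interpolation=2)[:200]])[:,:,::-1])
E
```

```text
grasp_force: 30.0
t: 7.87
ee_pos: [483.4, -29.4, 48.6]
orientation: [-3.14, -0.096, 0.0]
ft_force: [-0.0, -0.4, -2.1]
width: 59.6
grasp_force: 30.0
toolx ang 0.06101118655227761 [ 1.5e-03  2.0e-04 -1.0e+00] [484.01081522 -29.49963108  49.3432163 ] [-0.11819291  0.79809814 -0.12683763]
```

View pics/c5.png

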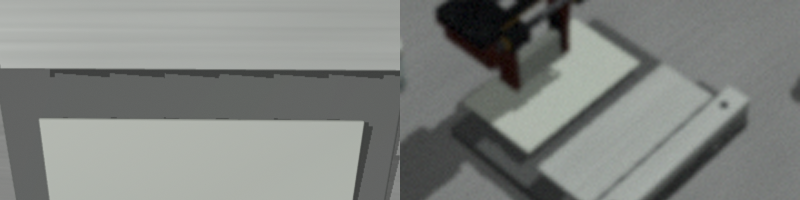

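The wrist crop shows the strip front at row 119 (corners about (159,119) and (484,121)), parallel to the lip at row 69. The scene crop shows the strip hovering level in front of the lip.

```bash
python3 - <<'E'
from h import *
d=load('w5'); p=ctrl.get_obs()['ee_pos']
g=cv2.GaussianBlur(cv2.cvtColor(d['img'],cv2.COLOR_RGB2GRAY).astype(float),(3,3),0)
for r in (40,60):
    row=g[r-2:r+3].mean(0); dd=np.diff(row); print(r,[(i,int(dd[i])) for i in np.argsort(-abs(dd))[:8]])
e=edge(d,180,460,105,135,1); l=edge(d,180,460,58,80,-1)
print('front rows',e(159),e(484),'lip rows',l(159),l(484))
out={}
for n,f,z,u in (('strip',e,28,(159.5,483.5)),('lip',l,34,(159,484))):
    B=[px(d,z,q,f(q)) for q in u]; v=B[0]-B[1]; print(n,B,np.linalg.norm(v),'yaw',-np.arctan2(v[0],v[1]),'mid',(B[0]+B[1])/2)
C=-np.array(d['R']).T@d['t']; print('cam',C, 'ends at z34 for each row printed above')
for u in (0,639): print(px(d,34,u,60))
s=load('s5')
for X in ([578.5,-24.5,34],[574,65.4,34],[583.6,-114.3,34]): print(proj(d,X),proj(s,X))
E
```

```text
40 [(np.int64(526), -38), (np.int64(115), 30), (np.int64(525), -29), (np.int64(114), 21), (np.int64(527), -19), (np.int64(116), 17), (np.int64(542), 16), (np.int64(108), -14)]
60 [(np.int64(522), -37), (np.int64(118), 30), (np.int64(523), -29), (np.int64(119), 23), (np.int64(521), -18), (np.int64(117), 17), (np.int64(537), 15), (np.int64(538), 14)]
front rows 118.095566 120.52398 lip rows 68.088425 69.729515
strip [array([552.44478445,  51.78636302,  28.        ]), array([ 560.99872429, -105.33833219,   28.        ])] 157.35736312167805 yaw 0.054386767173929304 mid [556.72175437 -26.77598459  28.        ]
lip [array([574.81957887,  47.43671464,  34.        ]), array([583.13225953, -98.06901131,  34.        ])] 145.74298248528797 yaw 0.057067546104867646 mid [578.9759192  -25.31614834  34.        ]
cam [565.90401388 -25.38400776 193.41036025] ends at z34 for each row printed above
[573.82667851 117.72001665  34.        ]
[ 591.39095642 -166.17687303   34.        ]
[319.7944879   69.92591598] [310.89747308 220.42716171]
[118.72521306  67.39008652] [338.28925418 198.1092547 ]
[519.92116853  71.00715265] [281.2193164  244.93411454]
```

```bash
cat > pose.py <<'E'
from h import *
def side(d,u0,u1,r0,r1,w,sgn):
    g=cv2.GaussianBlur(cv2.cvtColor(d['img'],cv2.COLOR_RGB2GRAY).astype(np.float32),(3,3),0); P=[]
    for r in range(r0,r1):
        uc=u0+(u1-u0)*(r-r0)/(r1-r0); a=int(uc-w); s=np.clip(sgn*np.diff(g[r,a:int(uc+w)]),0,None)
        k=s.argmax()
        if s[k]>6: lo=max(k-2,0); P.append((a+.5+np.average(np.arange(lo,min(k+3,len(s))),weights=s[lo:k+3]+1e-6),r))
    l=cv2.fitLine(np.array(P,np.float32),cv2.DIST_HUBER,0,.01,.01).ravel(); m=l[0]/l[1]
    return (lambda v:l[2]+m*(v-l[3])),len(P)
def strip(d,rows=(130,260),L=((161,177)),Rr=((482,467)),fr=(105,135)):
    e=edge(d,180,460,*fr,1); a,na=side(d,*L,*rows,7,1); b,nb=side(d,*Rr,*rows,7,-1)
    c=[]
    for s in (a,b):
        v=119.
        for _ in range(5): v=e(s(v))
        c.append((s(v),v))
    pts=[(s(r),r) for s in (a,b) for r in (rows[1],)]
    print('corners',np.round(c,1),'sides at',rows[1],np.round(pts,1),na,nb)
    # plate-top pose (world): front mid, yaw,pitch,roll ; side points lie on side lines
    def model(q):
        Rm=Ro.from_euler('ZYX',q[3:]).as_matrix(); return q[:3],Rm
    def res(q):
        p,Rm=model(q); out=[]
        for s,y in ((0,80),(1,-80)):
            out+=list(proj(d,p+Rm@[0,y,0])-c[s])
            pp=proj(d,p+Rm@[-85,y,0]); out.append(pp[0]-(a,b)[s](pp[1]))
        return out
    p0=px(d,28,321,119)
    s=least_squares(res,[*p0,.056,0,0],x_scale=[1,1,1,.01,.01,.01]); print('front top mid',s.x[:3].round(1),'yaw pitch(+down) roll',s.x[3:].round(4),'res',np.round(s.fun,2)); return s.x
E
python3 - <<'E'
from pose import *
for n in ('w4','w5'):
    d=load(n); print(n,'cam z',(-np.array(d['R']).T@d['t'])[2]); strip(d)
E
```

```text
w4 cam z 273.45716862728136
corners [[158.4 118.1]
 [483.8 120.4]] sides at 260 [[177.2 260. ]
 [463.2 260. ]] 130 127
front top mid [555.6 -24.2 106. ] yaw pitch(+down) roll [ 0.0811  0.004  -0.0017] res [ 0.  0.  0.  0. -0. -0.]
w5 cam z 193.4103602513007
corners [[158.3 118.1]
 [483.9 120.5]] sides at 260 [[177.1 260. ]
 [463.3 260. ]] 130 130
front top mid [556.6 -26.4  26.1] yaw pitch(+down) roll [ 0.0546  0.0026 -0.0047] res [ 0.  0.  0. -0.  0. -0.]
```

```bash
python3 jog.py '[[5,-0.3,0,0,0,-0.0025],[6,0,0,0,0,0],[6,0,0,0,0,0],[5,0,0,0,0,0],[4,0,0,0,0,0]]' 
python3 jog.py '[[4,0,0,0,0,0],[4,0,0,0,0,0],[0,0,0,0,0,0],[0,0,0,0,0,0]]'
python3 - <<'E'
from pose import *
d=snap('wrist','w6'); s=snap('scene','s6'); o=ctrl.get_obs()
print('cam',-np.array(d['R']).T@d['t'], o['ee_pos'],o['ft_force'],o['moment'])
l=edge(d,180,460,100,135,1); print('lip/strip rows',l(160),l(480))
cv2.imwrite('pics/c6.png',np.hstack([cv2.resize(d['img'][40:340,80:560],(480,300)),cv2.resize(s['img'][170:290,220:360],(320,300),interpolation=2)])[:,:,::-1])
E
```

```text
t: 8.38
ee_pos: [510.5, -27.5, 48.8]
orientation: [3.14, 0.1, 0.002]
ft_force: [0.1, 0.7, -1.9]
width: 59.9
grasp_force: 30.0
t: 8.72
ee_pos: [517.3, -27.0, 48.4]
orientation: [-3.14, -0.1, 0.0]
ft_force: [0.5, 0.7, -0.5]
width: 59.4
grasp_force: 30.0
cam [599.74769047 -22.76306839 193.1776749 ] [516.8407108  -27.00948581  48.34264455] [ 0.19226167  0.85302815 -0.93712434] [-0.01241314  0.19592788  0.01964363]
lip/strip rows 122.05858 120.00014
```

View pics/c6.png

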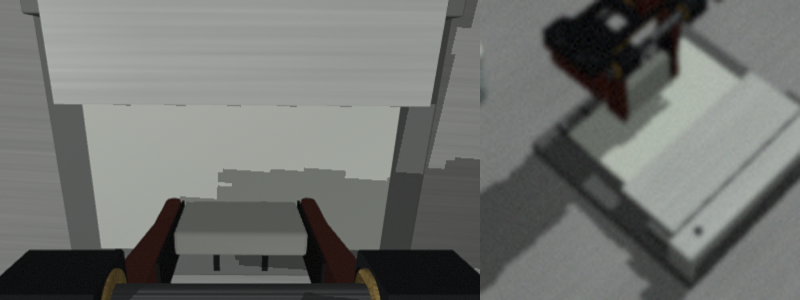

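The strip's front is now under the lip (lip ends at about (133,144) and (514,146)), with no contact force, and the apron is level. I'll push the remaining 13.5 mm and measure again.

```bash
python3 jog.py '[[4,0,0,0,0,0],[4,0,0,0,0,0],[3.5,0,0,0,0,0],[2,0,0,0,0,0],[0,0,0,0,0,0]]' 
python3 jog.py '[[0,0,0,0,0,0]]' | tail -1
python3 - <<'E'
from pose import *
d=snap('wrist','w7'); o=ctrl.get_obs(); C=-np.array(d['R']).T@d['t']
print('cam',C,o['ee_pos'],o['ft_force'])
l=edge(d,190,440,145,175,1); l2=edge(d,190,440,145,175,-1)
g=cv2.GaussianBlur(cv2.cvtColor(d['img'],cv2.COLOR_RGB2GRAY).astype(float),(3,3),0)
print('lip rows',l(160),l(480),l2(160),l2(480))
for r in (140,150): 
    dd=np.diff(g[r-2:r+3].mean(0)); print(r,[(i,int(dd[i])) for i in np.argsort(-abs(dd))[:6]])
a,na=side(d,166,177,185,260,7,1); b,nb=side(d,478,463,185,260,7,-1); print(a(185),a(260),b(185),b(260),na,nb)
L,Rr=[np.array([px(d,25.5,s(r),r) for r in (185,260)]) for s in (a,b)]
for n,q in (('L',L),('R',Rr)): v=q[0]-q[1]; print(n,q,'yaw',np.arctan2(v[1],v[0]))
# predicted front from the rigid w5 camera-relative pose
w=load('w5'); q=[proj(w,px(w,26.1,u,v)) for u,v in ((158.3,118.1),(483.9,120.5))]
F=[px(d,C[2]-193.41+26.1,*k) for k in q]; print('front now',F,(F[0]+F[1])/2)
E
```

```text
t: 9.23
ee_pos: [531.4, -26.1, 48.6]
orientation: [3.14, 0.1, 0.001]
ft_force: [0.2, -0.4, -1.6]
width: 59.5
grasp_force: 30.0
grasp_force: 30.0
cam [613.23872032 -21.91417653 193.25404405] [530.56402324 -26.11631949  48.42260212] [ 0.03434868 -0.18394483 -1.35034586]
lip rows 171.79001 173.45485 156.70068 159.6698
140 [(np.int64(510), -33), (np.int64(511), -30), (np.int64(132), 26), (np.int64(133), 26), (np.int64(525), 15), (np.int64(509), -14)]
150 [(np.int64(509), -34), (np.int64(508), -30), (np.int64(134), 27), (np.int64(135), 18), (np.int64(133), 16), (np.int64(522), 15)]
167.15518 177.09036 474.32965 463.2935 75 75
L [[565.58102961  55.01880117  25.5       ]
 [522.31254593  52.60681245  25.5       ]] yaw 0.0556870673751802
R [[ 575.76230372 -105.08215648   25.5       ]
 [ 532.4626607  -107.60803947   25.5       ]] yaw 0.05826892531205767
front now [array([599.47195222,  56.69393858,  25.94404405]), array([ 608.50849057, -102.99661282,   25.94404405])] [603.99022139 -23.15133712  25.94404405]
```

```bash
python3 - <<'E'
from pose import *
d=load('w7'); g=cv2.cvtColor(d['img'],cv2.COLOR_RGB2GRAY).astype(float)
for z in (34,31): print(z,[proj(d,X+[z]).round(1) for X in ([573.9,65.4],[584.1,-114.3],[579,-24.6])])
for c in (200,260,330,400): print(c,g[145:175,c-3:c+4].mean(1).astype(int))
L,R=[px(d,34,u,150) for u in (134,509)]; print(L,R)
Y=np.array([-np.sin(.057),np.cos(.057),0]); m=(L+R)/2
S=[(559,np.nan)]
a=np.array([565.58,55.02,0]);b=np.array([575.76,-105.08,0])
print('lateral lip',m@Y,'strip',(a+b)/2@Y)
E
```

```text
34 [array([136.9, 171.5]), array([504., 174.]), array([321.1, 172.8])]
31 [array([140.1, 170.3]), array([500.8, 172.7]), array([321. , 171.5])]
200 [157 157 156 155 154 156 158 160 160 160 160 159 157 155 155 154 154 153
 153 154 155 155 156 155 156 155 153 163 166 166]
260 [155 154 153 153 153 155 157 158 158 156 156 156 155 154 153 152 152 152
 152 153 154 154 154 154 154 154 153 153 162 164]
330 [152 151 151 151 152 153 154 156 155 154 154 154 154 153 153 153 152 152
 152 153 153 154 155 155 155 155 154 153 160 162]
400 [149 149 149 149 150 151 153 154 153 153 152 152 153 153 152 152 151 151
 151 151 152 153 153 153 154 154 153 152 157 160]
[584.41743928  65.74260186  34.        ] [ 595.86741688 -114.02353383   34.        ]
lateral lip -57.72116673121428 strip -57.49992861912755
```

```bash
python3 jog.py '[[0,0,1.5,0,0,0],[0,0,1.5,0,0,0],[0,0,1,0,0,0],[0,0,0,0,0,0]]' | grep -E 'ee_pos|ft'
python3 jog.py '[[0,0,1,0,0,0],[0,0,1,0,0,0],[0,0,0,0,0,0]]' | grep -E 'ee_pos|ft'
python3 jog.py '[[0,0,1,0,0,0],[0,0,0.5,0,0,0],[0,0,0,0,0,0]]' | grep -E 'ee_pos|ft'
```

```text
ee_pos: [530.5, -26.2, 44.4]
ft_force: [-0.8, 0.4, 0.5]
ee_pos: [530.5, -26.1, 42.5]
ft_force: [-2.6, 0.3, 5.1]
ee_pos: [530.5, -26.2, 41.1]
ft_force: [-2.9, -0.0, 6.0]
```

```bash
python3 jog.py '[[0,0,1,0,0,0],[0,0,0,0,0,0],[0,0,0,0,0,0]]' | grep -E 'ee_pos|ft'
python3 jog.py '[[0,0,1,0,0,0],[0,0,0,0,0,0],[0,0,0,0,0,0]]' | grep -E 'ee_pos|ft'
python3 -c "
from h import *
o=ctrl.get_obs();print(o['moment'],o['width'],o['grasp_force'])"
```

```text
ee_pos: [530.5, -26.2, 40.4]
ft_force: [-3.9, 1.0, 7.9]
ee_pos: [530.5, -26.1, 40.3]
ft_force: [-7.3, -0.3, 20.0]
[0.04884261 1.19244705 0.00467346] 59.767806125674596 30.003441274166107
```

```bash
python3 jog.py '[[-0.3,0,0,0,0,0],[0,0,0,0,0,0],[0,0,0,0,0,0]]' | grep -E 'ee_pos|ft|^t'
python3 - <<'E'
from pose import *
d=snap('wrist','w8'); s=snap('scene','s8'); t=snap('top','t8')
C=-np.array(d['R']).T@d['t']; print(C)
a,na=side(d,166,177,190,260,7,1); b,nb=side(d,478,463,190,260,7,-1); print([round(float(x),1) for x in (a(190),a(260),b(190),b(260))],na,nb)
w=load('w7'); a,_=side(w,166,177,190,260,7,1); b,_=side(w,478,463,190,260,7,-1); print('w7',[round(float(x),1) for x in (a(190),a(260),b(190),b(260))])
L=edge(d,190,440,172,205,1); print('lip row',L(160),L(320),L(480),[proj(d,[579,-24.6,z]).round(1) for z in (31,34)])
m=lambda i,u,v: cv2.resize(i[v:v+150,u:u+160],(320,300),interpolation=2)
cv2.imwrite('pics/c8.png',np.hstack([cv2.resize(d['img'][90:390,80:560],(480,300)),m(s['img'],220,160)])[:,:,::-1])
E
```

```text
t: 10.95
ee_pos: [530.5, -26.2, 40.3]
ft_force: [-6.5, 0.0, 19.8]
[612.91492487 -21.93705188 185.20493189]
[167.8, 177.0, 473.3, 463.4] 70 70
w7 [167.8, 177.1, 473.6, 463.3]
lip row 174.8839 175.92036 176.95683 [array([321.1, 174.5]), array([321.1, 175.9])]
```

View pics/c8.png

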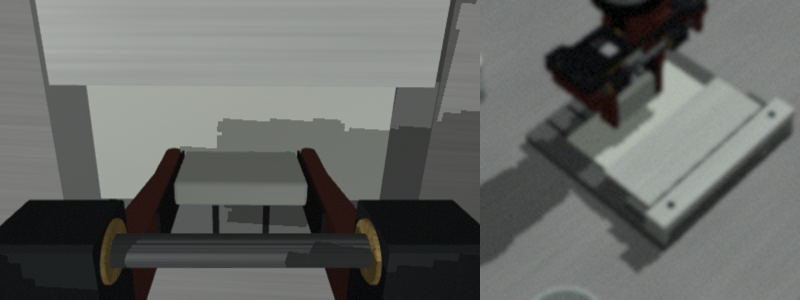

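The final view shows the strip flat on the deck and square under the level apron, with the lip at row 176 where predicted. It has not slipped in the grip, and the arm is pressing with 20 N.

```bash
python3 -c "
from workcell import ctrl, optics, order
print(order.close_job())"
```

```text
the job is handed in; nothing more can be done
None
```

The long strip is about 25 mm under the apron, square and centred, with the apron level; I handed the job in with the gripper still holding it down on the seal at about 20 N.

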